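Set out the two lidded tea cups on a cluttered desk

ROBOT

A 6-joint arm with a two-finger parallel gripper is mounted at the origin on the work surface. World frame = base frame: x ahead of the robot, y to its left, z up, the work surface at z = 0. Lengths are in mm, angles in degrees, forces in N, time in s.
With the tool pointing down it reaches from about 350 to 850 mm from the base axis. Payload 8.1 kg.
Tool frame: the origin (TCP) lies on the centre line of the jaws, within the pads' length; the fingertips stand 8 mm ahead of it and the grasp point (between the pads) lies 11 mm behind it; x points along the fingers, z is the direction in which the jaws open and shut, and the axes are right-handed (so a half turn about x gives the same grasp; the last joint's range is limited). The gripper opens to 85 mm and grips with 20 to 120 N. Pads are 22 mm wide; open, the fingers measure 114 mm over their backs; the gripper's body (76 mm by 85 mm) begins 54 mm behind the grasp point. The pads swing forward as they close: fully open they stand 13 mm farther back than shut.
Start: joints at [71.54, 7.471, 85.268, -0, 87.261, -4.893], TCP at [140.733, 583.266, 239.292] pointing down, gripper open.
Joint ranges: [-169.43, 169.43], [-51.17, 129.36], [1.28, 143.12], [-76.62, 256.62], [0, 156.53], [-152.29, 152.29]. Speed limits (degrees/s): [136.94, 136.94, 159.86, 180, 180, 180].

INTERFACE

Orientations are given as [roll, pitch, yaw] about the fixed x, y, z axes, in that order (R = Rz(yaw) Ry(pitch) Rx(roll)).
In Python, from bench import r, vision, order gives the robot as it stands. The module is installed in compiled form; this text tells all that it offers.
- The arm moves only by the shell command python3 -m jog 'ROWS' [FORCE]. ROWS is JSON, a list of rows, each a list of 3 entries, a list of its own where there are three numbers: the shift along the world's x, y, z in m, then the turn, a rotation vector about the world's x, y, z in rad, then the opening, from -1 (shut) to 1 (fully open). A call has 1 to 5 rows; each row is the pose to reach, as a shift and turn from the pose commanded when the call began; what a row does not reach only later rows make up. A row lasts 1/12 s, in which the tool goes at most 41.7 mm and 7.16 degrees, less where a joint would pass 70% of its speed; a pose out of reach is approached as far as the arm can. A call with a gripper value outside its range is refused whole. The fingers move at their own pace and stop on an object; FORCE is the grip in N (left out, the last holds). Time passes only in rows, so rows that repeat a pose let the fingers close. It gives the time, the measured TCP pose, the force and the opening at its end, in the units of the state.
- r.sense(): the state, without advancing time (a new reading comes with each control period).
- vision.snapshot(name): name is "side" or "top"; returns the picture (480x640x3 uint8, red, green, blue); there is no depth.
- vision.camera_model(name): a dict with "fov_y" (degrees; the focal length in pixels is half the picture's height over the tangent of half this angle, whatever the lens; pixels are square), "cx", "cy" (the principal point, pixels), "world_to_cam" (4x4, takes a point from world to camera coordinates). Camera axes: x right, y down, z forward; pixel columns grow to the right and rows downward; lengths in mm; the calibration is good to about 2 mm. A picture is of the moment at which its call begins. camera_model takes no time and is no camera call.
- order.hand_in(): hands the job in, once; it reports no verdict.
The state is a dict: "time": time; "joint_pos": joint angles; "qd": joint speeds; "joint_efforts": joint torques, N m; "tool_pos": TCP position; "tcp_rot": TCP orientation; "ft_force": force on the tool from outside, world axes, zero at the start; "wrist_torque": the same for the moment, N m; "finger_gap": finger opening in mm.
Only numpy, scipy, OpenCV 4.12 (cv2) and the standard library are available. Lean on these libraries where they do the work, as an engineer would, in place of code of your own. Each camera call takes 0.05 s, during which the arm holds its last target.

TASK

Set out tea for two on the desk: stand each handleless tea cup upright in the middle of the saucer of its own glaze, and put the lid of that glaze properly on the cup, so that there is one complete blue set and one complete green set. It is porcelain, so set every piece down, never drop it; leave the saucers about where they are, and do not disturb the mug, the ink jar and the roll of tape.

Things in the scene. Friction and masses are not known exactly. Their poses are not given: they have to be found in the camera images.
- saucer_blue: blue glazed saucer, round, 110 mm across, 14 mm high, loose (about 160 g), lying on the desk. Flat middle 60 mm across whose floor is 6 mm above the underside, sloping rim around it. Origin: centre of its underside, on the desk (z = 0); z up.
- cup_blue: blue glazed tea cup without handle, empty, upright on the desk, loose (about 180 g): 72 mm high, straight sides 62 mm across from 18 mm above its foot to the rim, foot 42 mm across, mouth 54 mm across. Grip it from above across its sides. Origin: centre of its foot; z up its axis. Round: yaw does not matter.
- lid_blue: blue glazed cup lid, loose (60 g), knob up on the desk. Heights from its underside: tapered plug 0-6 mm (38 mm across below, 48 above) that goes in the cup's mouth; disc 6-10, 65 mm across; low dome to 13; darker round knob 18 mm across, 13-29: grip it. Origin: centre of the plug's underside, z up; 66 mm above the cup's foot when on. Round.
- saucer_green: pale green glazed saucer, round, 110 mm across, 14 mm high, loose (about 160 g), lying on the desk. Flat middle 60 mm across whose floor is 6 mm above the underside, sloping rim around it. Origin: centre of its underside, on the desk (z = 0); z up.
- cup_green: pale green glazed tea cup without handle, empty, upright on the desk, loose (about 180 g): 72 mm high, straight sides 62 mm across from 18 mm above its foot to the rim, foot 42 mm across, mouth 54 mm across. Grip it from above across its sides. Origin: centre of its foot; z up its axis. Round: yaw does not matter.
- lid_green: pale green glazed cup lid, loose (60 g), knob up on the desk. Heights from its underside: tapered plug 0-6 mm (38 mm across below, 48 above) that goes in the cup's mouth; disc 6-10, 65 mm across; low dome to 13; darker round knob 18 mm across, 13-29: grip it. Origin: centre of the plug's underside, z up; 66 mm above the cup's foot when on. Round.
- tape_roll: bystander: roll of tan tape lying flat, a ring 88 mm across with a 72 mm hole, 24 mm high, loose. Origin: centre of its underside.
- ink_jar: bystander: closed amber glass ink jar with a black cap, 48 mm across and 50 mm high, standing, loose. Origin: centre of its underside.
- mug: bystander: white mug with a handle, 80 mm across and 90 mm high, standing to the right of the work, loose. Origin: centre of its underside; the handle is on its own +y side.

How it is judged (in metres and radians):
At the end, for the whole second after the job is handed in: Each cup upright (0.08 rad) on its own saucer's floor, centred within 12 mm; the lid of its glaze seated in its mouth, centred within 7 mm, level within 0.10 rad; saucers flat on the desk, within 30 mm of their start; mug, jar and tape within 25 mm; all released and at rest (height (world z) of each of saucer_blue, saucer_green below 0.006 m and angle between each of saucer_blue, saucer_green's own z axis and vertical below 0.07 rad and horizontal distance between cup_blue and saucer_blue below 0.012 m and z of cup_blue in the frame of saucer_blue between 0.003 and 0.01 m and angle between each of cup_blue, cup_green's own z axis and vertical below 0.08 rad and horizontal distance between lid_blue and cup_blue below 0.007 m and z of lid_blue in the frame of cup_blue between 0.062 and 0.07 m and angle between each of lid_blue, lid_green's own z axis and vertical below 0.1 rad and linear speed of each of saucer_blue, cup_blue, lid_blue, saucer_green, cup_green, lid_green below 0.02 m/s and horizontal distance between cup_green and saucer_green below 0.012 m and z of cup_green in the frame of saucer_green between 0.003 and 0.01 m and horizontal distance between lid_green and cup_green below 0.007 m and z of lid_green in the frame of cup_green between 0.062 and 0.07 m); the robot touches nothing.
It fails at once if a cup was dropped or thrown (faster than 0.7 m/s, a fall of more than 25 mm, touching nothing) ((linear speed of cup_blue above 0.7 m/s and contact force between cup_blue and anything else below 0.05 N) or (linear speed of cup_green above 0.7 m/s and contact force between cup_green and anything else below 0.05 N)).
It fails at once if a lid was dropped or thrown (faster than 0.7 m/s, a fall of more than 25 mm, touching nothing) ((linear speed of lid_blue above 0.7 m/s and contact force between lid_blue and anything else below 0.05 N) or (linear speed of lid_green above 0.7 m/s and contact force between lid_green and anything else below 0.05 N)).
It fails at once if a saucer was pushed more than 30 mm from where it stood (distance of any of saucer_blue, saucer_green from where it was at the start of the episode above 0.03 m).
It fails at once if the mug, the ink jar or the roll of tape was moved more than 25 mm or tipped (distance of any of tape_roll, ink_jar, mug from where it was at the start of the episode above 0.025 m or angle between any of tape_roll, ink_jar, mug's own z axis and vertical above 0.4 rad).
It also fails if it takes over 99 s, if anything falls off the work surface, if the arm or the gripper's body presses on something with over 40 N, if the wrist force passes 120 N, or if a joint passes its speed limit or range.

## Working session

There is one attempt and no reset: what is moved stays moved. The work goes in short steps, Python scripts to look and compute and a shell command to move; the robot and the scene stay as the last step left them, time stands still between calls to the robot, and variables do not carry over. Pictures are saved under pics/ and viewed, and the job is handed in when it is done.

```bash
mkdir -p pics; python3 - <<'E'
from bench import r,vision,order
import cv2,json
for n in("top","side"):
    im=vision.snapshot(n);cv2.imwrite(f"pics/{n}0.png",im[:,:,::-1]);m=vision.camera_model(n);print(n,m)
s=r.sense();print({k:s[k] for k in("time","tool_pos","tcp_rot","finger_gap","ft_force")})
E
```

```text
top {'fov_y': 49.9821221746557, 'cx': 312.40951826500356, 'cy': 248.7492857269434, 'world_to_cam': array([[-1.80859451e-02, -9.99736938e-01, -1.41051133e-02,
        -8.68949091e+01],
       [-9.86282259e-01,  2.01540259e-02, -1.63832599e-01,
         5.55285503e+02],
       [ 1.64073776e-01,  1.09485556e-02, -9.86387310e-01,
         9.63231458e+02],
       [ 0.00000000e+00,  0.00000000e+00,  0.00000000e+00,
         1.00000000e+00]])}
side {'fov_y': 44.88586872189583, 'cx': 320.07033624063644, 'cy': 245.95229328176157, 'world_to_cam': array([[ 8.65521214e-01, -5.00418898e-01,  2.13062134e-02,
        -5.37885456e+02],
       [-2.60624857e-01, -4.86285201e-01, -8.34027210e-01,
         1.28669199e+02],
       [ 4.27723873e-01,  7.16315315e-01, -5.51311762e-01,
         9.82221932e+02],
       [ 0.00000000e+00,  0.00000000e+00,  0.00000000e+00,
         1.00000000e+00]])}
{'time': 0.1, 'tool_pos': array([140.57221441, 582.80854052, 238.30747694]), 'tcp_rot': array([ 175.32006307,   89.902224  , -108.24639878]), 'finger_gap': 85.41054444957544, 'ft_force': array([ 0.56982926,  0.09558624, -0.5248815 ])}
```

View pics/top0.png

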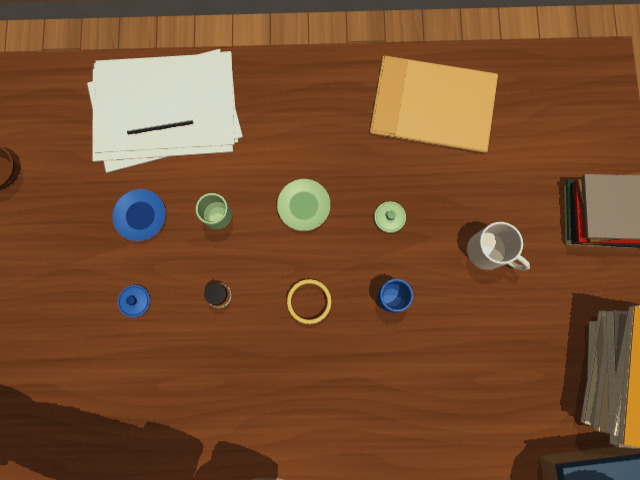

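View pics/side0.png

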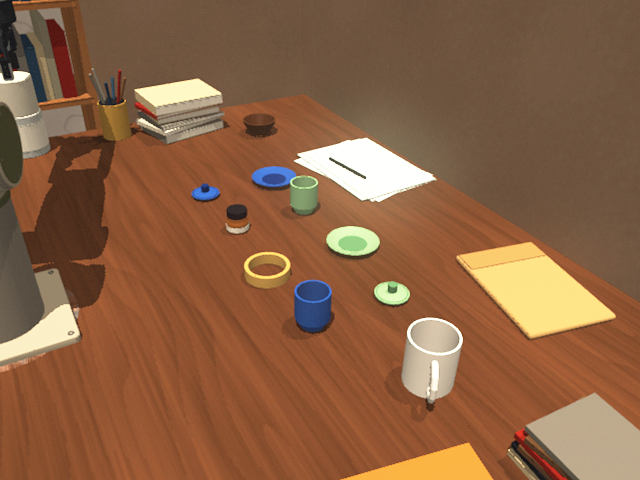

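```bash
python3 - <<'E'
import cv2,numpy as np
t=cv2.imread("pics/top0.png");s=cv2.imread("pics/side0.png")
def crop(im,c,h=32,z=6): 
    x,y=c;return cv2.resize(im[y-h:y+h,x-h:x+h],None,fx=3,fy=3,interpolation=cv2.INTER_NEAREST)
row1=[crop(t,c) for c in [(213,211),(396,295),(390,217),(134,301)]]
row2=[crop(s,c) for c in [(304,196),(313,306),(392,292),(206,192)]]
cv2.imwrite("pics/crops.png",np.vstack([np.hstack(row1),np.hstack(row2)]))
for n,im in(("top",t),("side",s)):
    h=cv2.cvtColor(im,cv2.COLOR_BGR2HSV)
    for c,lo,hi in(("blue",(100,130,50),(130,255,255)),("green",(40,40,60),(80,255,255))):
        m=cv2.inRange(h,lo,hi)
        m=cv2.morphologyEx(m,cv2.MORPH_CLOSE,np.ones((3,3)))
        k,l,st,ce=cv2.connectedComponentsWithStats(m)
        for i in range(1,k):
            if st[i,4]>150: 
                cs,_=cv2.findContours((l==i).astype(np.uint8),cv2.RETR_EXTERNAL,cv2.CHAIN_APPROX_NONE)
                e=cv2.fitEllipse(max(cs,key=len)); print(n,c,st[i],ce[i].round(1),np.round(e[0],1),np.round(e[1],1),round(e[2]))
E
```

```text
top blue [ 113  189   52   52 2096] [138.6 214.5] [138.6 214.5] [49.1 52.5] 58
top blue [378 279  35  33 912] [394.9 295.3] [394.9 295.2] [31.7 34.7] 68
top blue [118 285  32  32 794] [133.5 300.5] [133.5 300.5] [30.  31.9] 46
top green [ 278  179   52   51 2103] [303.2 204.2] [303.2 204.2] [50.1 51.6] 76
top green [196 193  35  36 942] [213.3 210.6] [213.3 210.6] [30.7 37.2] 140
top green [375 202  31  30 743] [389.7 216.5] [389.7 216.5] [29.5 30.2] 82
side blue [252 167  44  20 658] [273.  176.3] [273.1 176.3] [19.  41.4] 89
side blue [192 184  27  16 303] [205.  192.4] [204.9 192.3] [14.1 25.4] 86
side blue [ 295  280   36   51 1574] [312.2 304.4] [312.2 304.2] [37.1 52.6] 1
side green [290 176  28  38 891] [303.4 193.9] [303.4 193.7] [27.8 39.5] 180
side green [ 327  226   53   30 1195] [352.5 240.7] [352.5 240.7] [27.8 52.1] 94
side green [374 281  36  24 644] [391.5 293. ] [391.5 292.9] [22.  34.9] 98
```

View pics/crops.png

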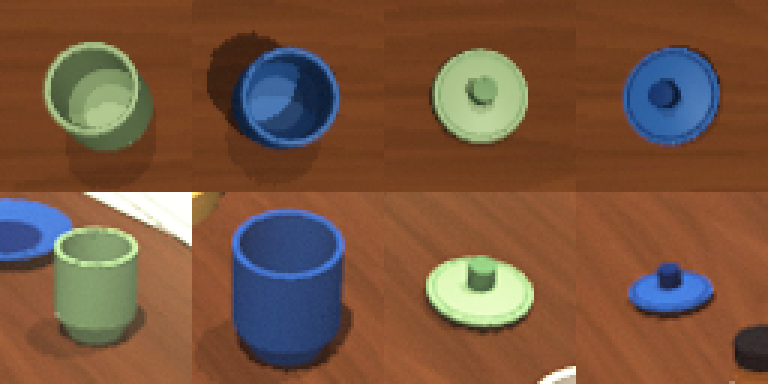

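```bash
cat > h.py <<'E'
import cv2,numpy as np
from bench import r,vision,order
CM={n:vision.camera_model(n) for n in("top","side")}
def ray(n,p):
    c=CM[n];f=240/np.tan(np.radians(c["fov_y"]/2));W=np.array(c["world_to_cam"]);R=W[:3,:3];t=W[:3,3]
    d=R.T@np.array([(p[0]-c["cx"])/f,(p[1]-c["cy"])/f,1]);return -R.T@t,d/np.linalg.norm(d)
def onz(n,p,z):
    o,d=ray(n,p);return o+d*(z-o[2])/d[2]
def tri(pt,ps):
    o1,d1=ray("top",pt);o2,d2=ray("side",ps)
    a=np.linalg.lstsq(np.stack([d1,-d2],1),o2-o1,rcond=None)[0]
    p,q=o1+a[0]*d1,o2+a[1]*d2;return (p+q)/2,np.linalg.norm(p-q)
def proj(n,P):
    c=CM[n];f=240/np.tan(np.radians(c["fov_y"]/2));W=np.array(c["world_to_cam"]);q=W[:3,:3]@P+W[:3,3]
    return np.array([c["cx"]+f*q[0]/q[2],c["cy"]+f*q[1]/q[2]])
def snap(n,f=None):
    im=np.ascontiguousarray(vision.snapshot(n)[:,:,::-1])
    if f:cv2.imwrite("pics/"+f,im)
    return im
def comps(im,c,amin=150):
    h=cv2.cvtColor(im,cv2.COLOR_BGR2HSV)
    lo,hi={"blue":((100,130,30),(130,255,255)),"green":((38,40,50),(80,255,255))}[c]
    m=cv2.morphologyEx(cv2.inRange(h,lo,hi),cv2.MORPH_CLOSE,np.ones((3,3)))
    k,l,st,ce=cv2.connectedComponentsWithStats(m)
    return [(st[i],(l==i).astype(np.uint8)) for i in range(1,k) if st[i,4]>amin]
def ell(m):
    cs,_=cv2.findContours(m,cv2.RETR_EXTERNAL,cv2.CHAIN_APPROX_NONE)
    return cv2.fitEllipse(max(cs,key=len))
E
python3 - <<'E'
from h import *
t=cv2.imread("pics/top0.png");s=cv2.imread("pics/side0.png")
def at(im,c,p):
    return min(comps(im,c),key=lambda q:np.hypot(q[0][0]+q[0][2]/2-p[0],q[0][1]+q[0][3]/2-p[1]))
for c,a,b in(("blue",(138,214),(273,176)),("green",(303,204),(352,241))):
    et,es=ell(at(t,c,a)[1]),ell(at(s,c,b)[1]);print("saucer",c,tri(et[0],es[0]),onz("top",et[0],14),onz("side",es[0],14))
# cup rims: top view: rim arc = contour pixels away from wall; bright pixels
for c,a,b in(("blue",(396,295),(313,306)),("green",(213,211),(304,196))):
    ctr=[]
    for n,im,p in(("top",t,a),("side",s,b)):
        m=at(im,c,p)[1];V=im.max(2).astype(float)
        best=None
        v=V[m>0];print(n,c,np.percentile(v,[10,50,75,85,90,95]))
        # mouth/rim: pixels of top-hat of brightness
        th=cv2.morphologyEx(im.max(2),cv2.MORPH_TOPHAT,np.ones((5,5)));th[m==0]=0
        pts=np.argwhere(th>15)[:,::-1].astype(np.float32)
        e=cv2.fitEllipse(pts);print(len(pts),np.round(e[0],1),np.round(e[1],1),round(e[2]))
        ctr.append(e[0])
    print("cup",c,tri(*ctr),[onz("top",ctr[0],72),onz("side",ctr[1],72)])
for c,a,b in(("blue",(134,301),(206,192)),("green",(390,217),(392,292))):
    ctr=[]
    for n,im,p in(("top",t,a),("side",s,b)):
        m=at(im,c,p)[1];e=ell(m)
        g=im.max(2).astype(int);x,y=np.round(e[0]).astype(int)
        m2=np.zeros_like(m);y0=y-(16 if n=="side" else 9)
        m2[y0:y+5,x-8:x+9]=m[y0:y+5,x-8:x+9]
        med=np.median(g[m>0]);k=((g<0.75*med)&(m2>0)).astype(np.uint8)
        kk,l,st,ce=cv2.connectedComponentsWithStats(k);i=1+np.argmax(st[1:,4]);print(n,c,e[0],st[i],ce[i]);ctr.append((e[0],st[i],ce[i]))
    print("lid",c,"disc top z10",onz("top",ctr[0][0],8),"side",onz("side",ctr[1][0],10),"knob tri",tri(ctr[0][2],ctr[1][2]), onz("top",ctr[0][2],28))
E
```

```text
saucer blue (array([637.73731792, 259.80799904,   9.87360411]), np.float64(0.8847317851712949)) [637.14967487 258.17258875  14.        ] [633.75828765 252.49199984  14.        ]
saucer green (array([652.46350707, -79.96051062,  10.39757073]), np.float64(0.04602826969391641)) [651.55955406 -80.07065775  14.        ] [649.26022949 -84.55874166  14.        ]
top blue [ 61.  113.5 159.  173.  177.  181. ]
203 [396.2 294.8] [30.3 30.8] 127
side blue [101.  120.  124.  126.  167.7 200. ]
199 [312.5 291.2] [21.4 34.7] 91
cup blue (array([ 458.62102511, -253.71761809,   69.46158929]), np.float64(0.007764540320246688)) [array([ 458.43290295, -253.3363847 ,   72.        ]), array([ 456.99368411, -256.53907184,   72.        ])]
top green [ 96. 144. 177. 192. 197. 202.]
196 [211.1 208.1] [28.9 29.6] 65
side green [125.5 152.  158.  162.  191.5 224. ]
121 [302.3 184.8] [19.2 32.7] 45
cup green (array([633.90214192,  99.68435485,  61.30040935]), np.float64(3.331282028526375)) [array([632.75729276,  96.78064477,  72.        ]), array([622.30243697,  81.92750763,  72.        ])]
top blue (133.473266
[... 176 characters left out ...]
2]
lid blue disc top z10 [461.64426579 264.04182618   8.        ] side [459.77970605 259.06087134  10.        ] knob tri (array([462.02415399, 264.91476015,  18.0810301 ]), np.float64(0.34122178421055677)) [461.46428608 261.22860028  28.        ]
top green (389.60711669921875, 216.5576629638672) [385 212   9   8  28] [388.17857143 216.42857143]
side green (391.506591796875, 292.9221496582031) [388 284   9   9  59] [391.72881356 288.93220339]
lid green disc top z10 [ 623.30310279 -256.49425215    8.        ] side [ 620.48924085 -260.55916514   10.        ] knob tri (array([ 623.89507612, -253.64157854,   12.78839668]), np.float64(2.967449867075158)) [ 619.07007406 -250.77575731   28.        ]
```

```bash
python3 - <<'E'
from h import *
from scipy.spatial.transform import Rotation as R
s=r.sense();print(R.from_euler("xyz",s["tcp_rot"],degrees=True).as_matrix().round(3)); print(np.array([632.8,96.8,140])-s["tool_pos"])
E
```

```text
[[-0.001 -0.972  0.235]
 [-0.002  0.235  0.972]
 [-1.     0.    -0.002]]
[ 492.22778559 -486.00854052  -98.30747694]
```

```bash
python3 -m jog '[[[0.025,-0.025,0],[0,0,0.08],1],[[0.055,-0.055,0],[0,0,0.16],1],[[0.085,-0.085,0],[0,0,0.234],1],[[0.115,-0.115,0],[0,0,0.234],1],[[0.145,-0.145,0],[0,0,0.234],1]]' 40
python3 -m jog '[[[0.029,-0.029,0],[0,0,0],1],[[0.058,-0.058,0],[0,0,0],1],[[0.087,-0.087,0],[0,0,0],1],[[0.116,-0.116,0],[0,0,0],1],[[0.145,-0.145,0],[0,0,0],1]]'
python3 -m jog '[[[0.028,-0.028,0],[0,0,0],1],[[0.056,-0.056,0],[0,0,0],1],[[0.084,-0.084,0],[0,0,0],1],[[0.112,-0.112,0],[0,0,0],1],[[0.14,-0.14,0],[0,0,0],1]]'
```

```text
time: 0.52
tool_pos: [284.2, 438.7, 238.8]
tcp_rot: [148.2, 90.0, -121.9]
ft_force: [0.5, -0.2, 0.7]
finger_gap: 85.0
time: 0.93
tool_pos: [429.4, 293.6, 239.0]
tcp_rot: [101.5, 90.0, -168.6]
ft_force: [0.3, 0.4, 0.5]
finger_gap: 85.3
time: 1.35
tool_pos: [569.4, 153.6, 238.8]
tcp_rot: [93.6, 90.0, -176.5]
ft_force: [1.1, 0.2, -0.3]
finger_gap: 85.1
```

```bash
python3 -m jog '[[[0.021,-0.019,-0.02],[0,0,0],1],[[0.042,-0.038,-0.05],[0,0,0],1],[[0.063,-0.057,-0.08],[0,0,0],1],[[0.063,-0.057,-0.11],[0,0,0],1],[[0.063,-0.057,-0.13],[0,0,0],1]]'
python3 - <<'E'
from h import *
a=snap("top");b=snap("side")
cv2.imwrite("pics/a1.png",np.hstack([cv2.resize(a[130:290,130:290],(400,400)),cv2.resize(b[90:250,220:380],(400,400))]))
print(r.sense()["tool_pos"])
E
```

```text
time: 1.77
tool_pos: [630.5, 96.5, 104.8]
tcp_rot: [96.3, 89.7, -174.0]
ft_force: [-0.7, 0.2, -0.3]
finger_gap: 85.3
[627.76152263  97.55894659 103.08242439]
```

View pics/a1.png

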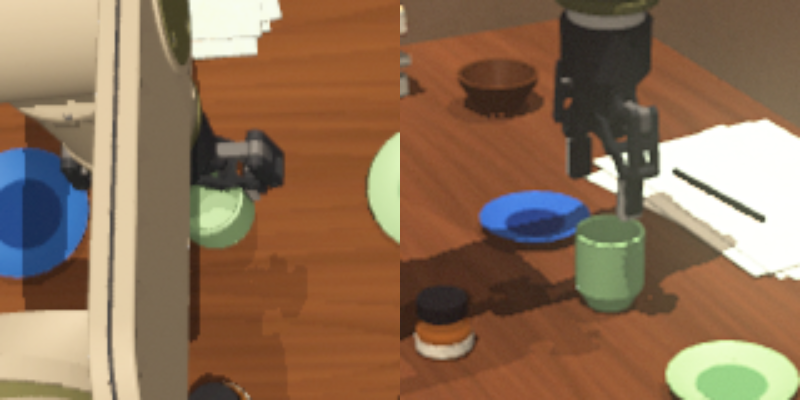

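```bash
python3 -m jog '[[[0,0,0],[0,0,0],1],[[0,0,0],[0,0,0],1]]'; python3 -c "
from h import *
print(r.sense()['tool_pos'],r.sense()['joint_pos'])"
```

```text
time: 2.03
tool_pos: [632.5, 98.8, 111.3]
tcp_rot: [-86.0, 89.9, 3.9]
ft_force: [-0.5, -0.1, -0.1]
finger_gap: 85.3
[632.51582135  98.78089923 111.27437436] [ 4.28954753e+00  1.85768895e+01  8.61101079e+01 -9.91907389e-04
  7.51771691e+01 -8.55774700e+01]
```

```bash
python3 -m jog '[[[0,-0.001,-0.015],[0,0,0],1],[[0,-0.001,-0.03],[0,0,0],1],[[0,-0.001,-0.045],[0,0,0],1],[[0,-0.001,-0.06],[0,0,0],1],[[0,-0.001,-0.066],[0,0,0],1]]'
python3 -m jog '[[[0,0,0],[0,0,0],-0.2],[[0,0,0],[0,0,0],-0.2],[[0,0,0],[0,0,0],-0.2],[[0,0,0],[0,0,0],-0.2],[[0,0,0],[0,0,0],-0.2]]' 40
```

```text
time: 2.45
tool_pos: [632.0, 97.9, 43.8]
tcp_rot: [-87.3, 89.9, 2.6]
ft_force: [-0.8, 0.3, -0.4]
finger_gap: 85.2
time: 2.87
tool_pos: [633.1, 97.7, 45.5]
tcp_rot: [-84.0, 89.8, 5.8]
ft_force: [0.0, 1.5, 6.5]
finger_gap: 61.8
```

```bash
python3 -m jog '[[[0,0,0.01],[0,0,0],-0.2],[[0,0,0.025],[0,0,0],-0.2],[[0,0,0.045],[0,0,0],-0.2],[[0.002,-0.01,0.06],[0,0,0],-0.2],[[0.005,-0.03,0.065],[0,0,0],-0.2]]'
python3 -m jog '[[[0.003,-0.03,0],[0,0,0],-0.2],[[0.007,-0.065,0],[0,0,0],-0.2],[[0.01,-0.1,0],[0,0,0],-0.2],[[0.012,-0.13,0],[0,0,0],-0.2],[[0.014,-0.145,0],[0,0,0],-0.2]]'
python3 -m jog '[[[0,-0.0015,0],[0,0,0],-0.2],[[0,-0.0015,0],[0,0,0],-0.2],[[0,-0.0015,0],[0,0,0],-0.2]]'
python3 - <<'E'
from h import *
a=snap("top");b=snap("side")
cv2.imwrite("pics/a2.png",np.hstack([cv2.resize(a[130:290,230:390],(400,400)),cv2.resize(b[140:300,270:430],(400,400))]))
print(r.sense()["tool_pos"],r.sense()["ft_force"])
E
```

```text
time: 3.28
tool_pos: [637.9, 69.1, 112.1]
tcp_rot: [-77.3, 89.8, 12.7]
ft_force: [1.2, -0.1, -1.6]
finger_gap: 61.7
time: 3.7
tool_pos: [650.3, -81.5, 108.8]
tcp_rot: [174.0, 89.9, -96.3]
ft_force: [-0.3, -0.0, -2.6]
finger_gap: 61.9
time: 3.95
tool_pos: [650.4, -78.2, 108.3]
tcp_rot: [34.6, 90.0, 124.4]
ft_force: [0.9, 0.4, -2.2]
finger_gap: 61.6
[650.48933071 -77.57876377 108.27419317] [-0.87648787 -0.04920274 -2.39210696]
```

View pics/a2.png

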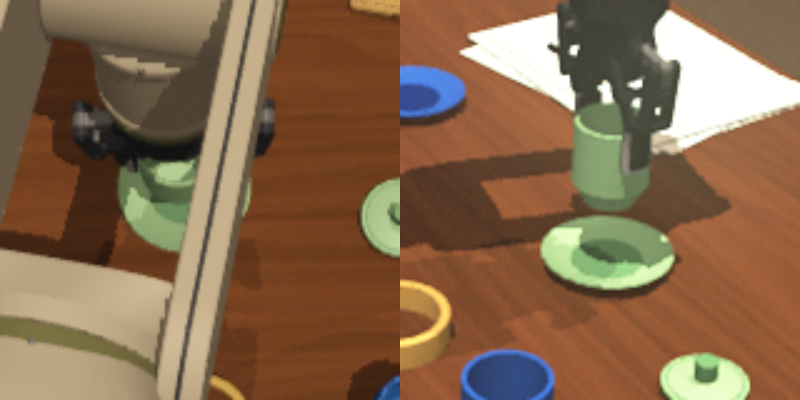

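```bash
for i in 1 2 3 ; do python3 -m jog '[[[0,0,0],[0,0,0],-0.2],[[0,0,0],[0,0,0],-0.2]]' | grep tool; done
```

```text
tool_pos: [650.6, -77.9, 108.3]
tool_pos: [650.6, -78.6, 108.3]
tool_pos: [650.6, -79.0, 108.3]
```

```bash
python3 -m jog '[[[0.001,-0.0005,-0.015],[0,0,0],-0.2],[[0.001,-0.0005,-0.03],[0,0,0],-0.2],[[0.001,-0.0005,-0.042],[0,0,0],-0.2],[[0.001,-0.0005,-0.05],[0,0,0],-0.2],[[0.001,-0.0005,-0.052],[0,0,0],-0.2]]'
python3 -m jog '[[[0,0,-0.002],[0,0,0],-0.2],[[0,0,-0.002],[0,0,0],-0.2]]'
python3 -m jog '[[[0,0,-0.002],[0,0,0],-0.2],[[0,0,-0.002],[0,0,0],-0.2]]'
```

```text
time: 4.97
tool_pos: [649.2, -79.2, 52.3]
tcp_rot: [78.8, 89.7, 168.6]
ft_force: [-0.3, -0.0, -2.3]
finger_gap: 61.4
time: 5.13
tool_pos: [651.4, -79.6, 53.8]
tcp_rot: [81.0, 90.0, 170.8]
ft_force: [0.1, 0.4, -1.9]
finger_gap: 61.5
time: 5.3
tool_pos: [652.1, -79.7, 52.8]
tcp_rot: [-101.1, 89.9, -11.3]
ft_force: [0.2, 0.1, -2.5]
finger_gap: 61.7
```

```bash
for i in 1 2; do :; done; python3 -m jog '[[[0,0,-0.001],[0,0,0],-0.2],[[0,0,-0.001],[0,0,0],-0.2],[[0,0,-0.001],[0,0,0],-0.2]]'
python3 - <<'E'
from h import *
b=snap("side")
cv2.imwrite("pics/a3.png",cv2.resize(b[160:280,290:410],(600,600),interpolation=cv2.INTER_NEAREST))
E
```

```text
time: 5.55
tool_pos: [651.7, -79.6, 51.6]
tcp_rot: [-109.2, 90.0, -19.4]
ft_force: [-0.0, -0.3, -1.2]
finger_gap: 61.6
```

View pics/a3.png

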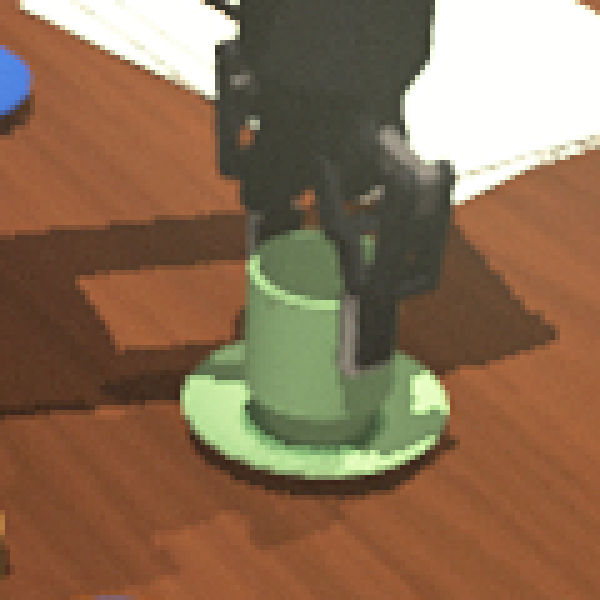

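```bash
python3 -m jog '[[[0,0,-0.001],[0,0,0],-0.2],[[0,0,-0.001],[0,0,0],-0.2]]'
python3 -m jog '[[[0,0,-0.001],[0,0,0],-0.2],[[0,0,-0.001],[0,0,0],-0.2]]'
```

```text
time: 5.77
tool_pos: [652.0, -79.6, 51.6]
tcp_rot: [-98.3, 89.9, -8.5]
ft_force: [-4.0, 0.6, 6.1]
finger_gap: 61.5
time: 5.93
tool_pos: [652.3, -79.6, 51.6]
tcp_rot: [-96.5, 89.9, -6.6]
ft_force: [-6.6, 1.1, 12.5]
finger_gap: 61.5
```

```bash
python3 -m jog '[[[0,0,0.002],[0,0,0],-0.2],[[0,0,0.002],[0,0,0],0.6],[[0,0,0.002],[0,0,0],1],[[0,0,0.002],[0,0,0],1],[[0,0,0.002],[0,0,0],1]]'
python3 -m jog '[[[0,0,0.015],[0,0,0],1],[[0,0,0.045],[0,0,0],1],[[0,0,0.08],[0,0,0],1],[[-0.035,-0.04,0.09],[0,0,0],1],[[-0.07,-0.08,0.09],[0,0,0],1]]'
python3 - <<'E'
from h import *
a=snap("top");b=snap("side")
cv2.imwrite("pics/a4.png",np.hstack([cv2.resize(a[130:290,230:390],(400,400)),cv2.resize(b[140:300,270:430],(400,400))]))
E
```

```text
time: 6.35
tool_pos: [651.6, -79.6, 51.2]
tcp_rot: [125.4, 90.0, -144.7]
ft_force: [0.3, -0.5, -0.2]
finger_gap: 85.3
time: 6.77
tool_pos: [600.4, -141.8, 146.5]
tcp_rot: [-106.7, 89.5, -16.7]
ft_force: [-0.1, -1.8, -0.9]
finger_gap: 85.3
```

View pics/a4.png

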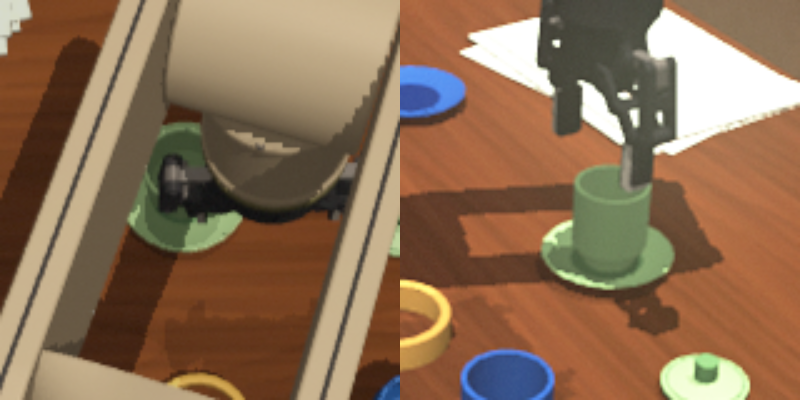

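```bash
python3 -m jog '[[[-0.03,-0.02,0],[0,0,0],1],[[-0.06,-0.045,0],[0,0,0],1],[[-0.09,-0.068,0],[0,0,0],1],[[-0.115,-0.085,0],[0,0,0],1],[[-0.125,-0.093,0],[0,0,0],1]]'
python3 -m jog '[[[0,0,-0.01],[0,0,0],1],[[0,0,-0.015],[0,0,0],1],[[0,0,-0.02],[0,0,0],1],[[0,0,-0.02],[0,0,0],1],[[0,0,-0.02],[0,0,0],1]]'
python3 - <<'E'
from h import *
a=snap("top","a5t.png");b=snap("side")
cv2.imwrite("pics/a5.png",np.hstack([cv2.resize(a[130:350,250:470],(400,400)),cv2.resize(b[210:370,230:390],(400,400))]))
print(r.sense()["tool_pos"])
E
```

```text
time: 7.28
tool_pos: [469.7, -236.4, 141.2]
tcp_rot: [139.4, 89.9, -130.9]
ft_force: [0.8, 0.3, 0.5]
finger_gap: 85.4
time: 7.7
tool_pos: [472.6, -233.6, 119.7]
tcp_rot: [48.7, 89.9, 138.6]
ft_force: [0.2, 0.4, -0.3]
finger_gap: 85.5
[ 472.86245567 -234.11026342  120.43570871]
```

View pics/a5.png

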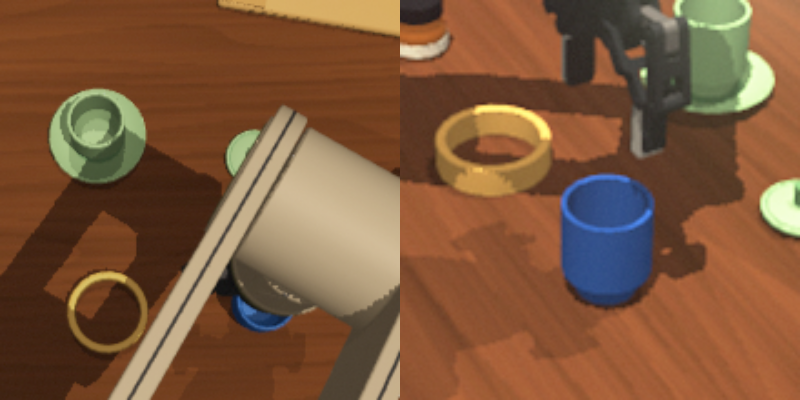

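```bash
python3 -m jog '[[[-0.008,-0.010,0],[0,0,0],1],[[-0.0145,-0.0195,-0.01],[0,0,0],1],[[-0.0145,-0.0195,-0.02],[0,0,0],1],[[-0.0145,-0.0195,-0.02],[0,0,0],1],[[-0.0145,-0.0195,-0.02],[0,0,0],1]]'
python3 - <<'E'
from h import *
print(r.sense()["tool_pos"])
t=cv2.imread("pics/a5t.png")
st,m=min(comps(t,"green"),key=lambda q:np.hypot(q[0][0]+q[0][2]/2-303,q[0][1]+q[0][3]/2-204))
e=ell(m);print(e,onz("top",e[0],14))
h=32;cv2.imwrite("pics/a6.png",cv2.resize(t[172:236,271:335],(576,576),interpolation=cv2.INTER_NEAREST))
E
```

```text
time: 8.22
tool_pos: [456.6, -253.9, 99.0]
tcp_rot: [51.9, 89.8, 141.7]
ft_force: [0.8, 1.3, 0.4]
finger_gap: 85.7
[ 456.56081195 -253.9232536    98.97243136]
((303.2255859375, 204.24209594726562), (50.19165802001953, 51.954566955566406), 75.67134857177734) [651.54868854 -80.07168208  14.        ]
```

View pics/a6.png

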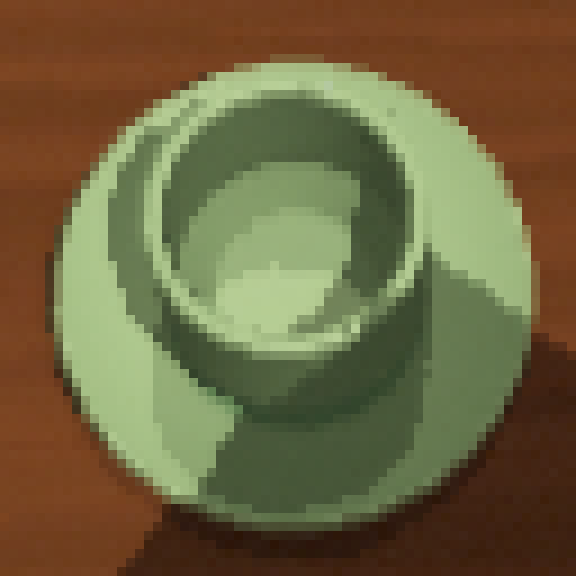

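```bash
python3 - <<'E'
from h import *
print(onz("top",(302.4,195.9),78))
E
python3 -m jog '[[[0.001,0,-0.015],[0,0,0],1],[[0.001,0,-0.03],[0,0,0],1],[[0.001,0,-0.045],[0,0,0],1],[[0.001,0,-0.055],[0,0,0],1],[[0.001,0,-0.055],[0,0,0],1]]'
python3 -m jog '[[[0,0,0],[0,0,0],1],[[0,0,0],[0,0,0],1],[[0,0,0],[0,0,0],1]]'
```

```text
[651.67836871 -80.51145462  78.        ]
time: 8.63
tool_pos: [457.2, -253.0, 43.1]
tcp_rot: [54.3, 89.8, 144.2]
ft_force: [-1.0, 0.2, 0.1]
finger_gap: 85.6
time: 8.88
tool_pos: [459.5, -254.7, 46.7]
tcp_rot: [-123.8, 89.9, -33.9]
ft_force: [0.3, -0.4, -0.1]
finger_gap: 85.3
```

```bash
python3 -m jog '[[[0,0.001,-0.002],[0,0,0],-0.2],[[0,0.001,-0.002],[0,0,0],-0.2],[[0,0.001,-0.002],[0,0,0],-0.2],[[0,0.001,-0.002],[0,0,0],-0.2],[[0,0.001,-0.002],[0,0,0],-0.2]]'
python3 -m jog '[[[0,0,0],[0,0,0],-0.2],[[0,0,0],[0,0,0],-0.2],[[0,0,0],[0,0,0],-0.2]]'
```

```text
time: 9.3
tool_pos: [459.3, -253.4, 44.2]
tcp_rot: [-114.3, 89.9, -24.4]
ft_force: [-0.5, 1.6, 6.5]
finger_gap: 61.8
time: 9.55
tool_pos: [459.3, -253.4, 44.2]
tcp_rot: [-112.9, 89.9, -23.1]
ft_force: [0.4, 1.6, 6.0]
finger_gap: 61.8
```

```bash
python3 -m jog '[[[0,0,0.01],[0,0,0],-0.2],[[0,0,0.025],[0,0,0],-0.2],[[0,0,0.05],[0,0,0],-0.2],[[0,0,0.075],[0,0,0],-0.2],[[0,0,0.1],[0,0,0],-0.2]]'
python3 -m jog '[[[0.004,0.012,0],[0,0,0],-0.2],[[0.012,0.035,0],[0,0,0],-0.2],[[0.022,0.063,0],[0,0,0],-0.2],[[0.032,0.092,0],[0,0,0],-0.2],[[0.042,0.12,0],[0,0,0],-0.2]]'
python3 -m jog '[[[0.01,0.029,0],[0,0,0],-0.2],[[0.02,0.058,0],[0,0,0],-0.2],[[0.03,0.087,0],[0,0,0],-0.2],[[0.04,0.116,0],[0,0,0],-0.2],[[0.05,0.145,0],[0,0,0],-0.2]]'
python3 -m jog '[[[0.01,0.029,0],[0,0,0],-0.2],[[0.02,0.058,0],[0,0,0],-0.2],[[0.03,0.087,0],[0,0,0],-0.2],[[0.04,0.116,0],[0,0,0],-0.2],[[0.05,0.145,0],[0,0,0],-0.2]]'
python3 -m jog '[[[0.01,0.027,0],[0,0,0],-0.2],[[0.02,0.052,0],[0,0,0],-0.2],[[0.028,0.075,0],[0,0,0],-0.2],[[0.034,0.093,0],[0,0,0],-0.2],[[0.036,0.1,0],[0,0,0],-0.2]]'
```

```text
time: 9.97
tool_pos: [458.0, -252.9, 144.4]
tcp_rot: [63.1, 89.9, 152.9]
ft_force: [1.0, 0.4, -1.5]
finger_gap: 61.5
time: 10.38
tool_pos: [500.4, -131.7, 143.1]
tcp_rot: [69.1, 89.9, 158.9]
ft_force: [0.4, -0.3, -2.3]
finger_gap: 62.1
time: 10.8
tool_pos: [550.4, 13.6, 143.1]
tcp_rot: [89.3, 89.9, 179.2]
ft_force: [-0.2, -0.3, -1.5]
finger_gap: 61.9
time: 11.22
tool_pos: [600.3, 158.5, 142.9]
tcp_rot: [105.1, 89.9, -165.1]
ft_force: [1.4, 0.0, -1.8]
finger_gap: 62.2
time: 11.63
tool_pos: [636.2, 259.6, 142.6]
tcp_rot: [69.8, 89.9, 159.8]
ft_force: [0.1, -0.6, -2.0]
finger_gap: 61.7
```

```bash
python3 -m jog '[[[0,0,-0.01],[0,0,0],-0.2],[[0,0,-0.02],[0,0,0],-0.2],[[0,0,-0.03],[0,0,0],-0.2],[[0,0,-0.03],[0,0,0],-0.2],[[0,0,-0.03],[0,0,0],-0.2]]';python3 -m jog '[[[0,0,0],[0,0,0],-0.2],[[0,0,0],[0,0,0],-0.2],[[0,0,0],[0,0,0],-0.2]]'
```

```text
time: 12.05
tool_pos: [635.4, 255.2, 111.4]
tcp_rot: [110.7, 89.8, -159.5]
ft_force: [-0.2, -0.2, -1.5]
finger_gap: 61.7
time: 12.3
tool_pos: [637.2, 256.6, 114.4]
tcp_rot: [-73.8, 89.9, 16.0]
ft_force: [0.7, 0.6, -0.7]
finger_gap: 61.4
```

```bash
python3 -m jog '[[[0.001,0.001,-0.015],[0,0,0],-0.2],[[0.001,0.001,-0.03],[0,0,0],-0.2],[[0.001,0.001,-0.042],[0,0,0],-0.2],[[0.001,0.001,-0.053],[0,0,0],-0.2],[[0.001,0.001,-0.057],[0,0,0],-0.2]]'
python3 -m jog '[[[0,0,0],[0,0,0],-0.2],[[0,0,0],[0,0,0],-0.2],[[0,0,0],[0,0,0],-0.2],[[0,0,0],[0,0,0],-0.2]]'
python3 - <<'E'
from h import *
b=snap("side");a=snap("top")
cv2.imwrite("pics/b1.png",np.hstack([cv2.resize(b[110:230,210:330],(400,400)),cv2.resize(a[150:270,80:200],(400,400))]))
print(r.sense()["tool_pos"])
E
```

```text
time: 12.72
tool_pos: [635.5, 257.1, 52.2]
tcp_rot: [107.9, 89.7, -162.2]
ft_force: [-0.6, -0.7, -2.2]
finger_gap: 62.1
time: 13.05
tool_pos: [638.5, 258.0, 57.7]
tcp_rot: [-71.5, 89.9, 18.3]
ft_force: [0.7, 0.2, -1.0]
finger_gap: 61.8
[638.37154576 257.9777139   57.54985229]
```

View pics/b1.png

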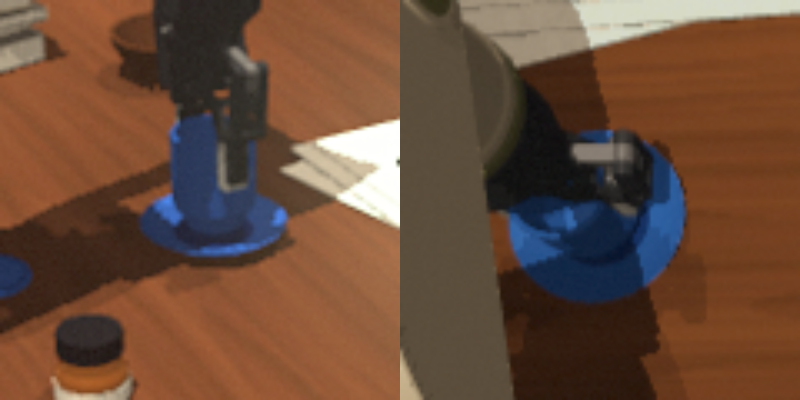

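```bash
python3 -m jog '[[[0,0,-0.002],[0,0,0],-0.2],[[0,0,-0.004],[0,0,0],-0.2],[[0,0,-0.005],[0,0,0],-0.2],[[0,0,-0.005],[0,0,0],-0.2],[[0,0,-0.005],[0,0,0],-0.2]]'
python3 -m jog '[[[0,0,-0.001],[0,0,0],-0.2],[[0,0,-0.001],[0,0,0],-0.2],[[0,0,-0.001],[0,0,0],-0.2]]'
python3 -m jog '[[[0,0,-0.001],[0,0,0],-0.2],[[0,0,-0.001],[0,0,0],-0.2],[[0,0,-0.001],[0,0,0],-0.2]]'
```

```text
time: 13.57
tool_pos: [637.5, 257.7, 51.1]
tcp_rot: [105.4, 90.0, -164.7]
ft_force: [0.0, 0.2, -1.7]
finger_gap: 61.6
time: 13.82
tool_pos: [637.7, 257.8, 50.4]
tcp_rot: [105.2, 90.0, -165.0]
ft_force: [-0.5, -0.1, -2.6]
finger_gap: 61.8
time: 14.07
tool_pos: [638.1, 257.8, 50.3]
tcp_rot: [-80.1, 90.0, 9.7]
ft_force: [-2.0, -1.4, 4.6]
finger_gap: 61.8
```

Contact. Release, lift straight up, and go to the blue lid.

```bash
python3 -m jog '[[[0,0,0],[0,0,0],0],[[0,0,0.001],[0,0,0],0.6],[[0,0,0.001],[0,0,0],1],[[0,0,0.001],[0,0,0],1],[[0,0,0.001],[0,0,0],1]]'
python3 -m jog '[[[0,0,0.015],[0,0,0],1],[[0,0,0.04],[0,0,0],1],[[0,0,0.06],[0,0,0],1],[[0,0,0.075],[0,0,0],1],[[0,0,0.08],[0,0,0],1]]'
python3 -m jog '[[[-0.03,0,0],[0,0,0],1],[[-0.06,0,0],[0,0,0],1],[[-0.09,0,0],[0,0,0],1],[[-0.12,0,0],[0,0,0],1],[[-0.15,0,0],[0,0,0],1]]'
python3 -m jog '[[[-0.015,0,-0.02],[0,0,0],1],[[-0.027,0.003,-0.04],[0,0,0],1],[[-0.027,0.003,-0.05],[0,0,0],1],[[-0.027,0.003,-0.05],[0,0,0],1],[[-0.027,0.003,-0.05],[0,0,0],1]]'
python3 -m jog '[[[0,0,0],[0,0,0],1],[[0,0,0],[0,0,0],1]]'
python3 - <<'E'
from h import *
b=snap("side","b2s.png");a=snap("top","b2t.png")
cv2.imwrite("pics/b2.png",np.hstack([cv2.resize(b[110:230,170:290],(400,400)),cv2.resize(a[170:330,80:240],(400,400))]))
print(r.sense()["tool_pos"])
E
```

```text
time: 14.48
tool_pos: [637.6, 257.8, 50.2]
tcp_rot: [97.6, 90.0, -172.6]
ft_force: [0.5, -0.2, 0.8]
finger_gap: 85.6
time: 14.9
tool_pos: [639.7, 258.4, 135.3]
tcp_rot: [-72.4, 89.7, 17.5]
ft_force: [-0.3, 0.1, -0.0]
finger_gap: 85.6
time: 15.32
tool_pos: [485.9, 257.4, 129.7]
tcp_rot: [109.4, 89.9, -160.7]
ft_force: [1.5, 0.5, 0.6]
finger_gap: 85.7
time: 15.73
tool_pos: [460.9, 260.5, 80.2]
tcp_rot: [126.8, 89.9, -143.3]
ft_force: [0.7, 0.3, 0.2]
finger_gap: 85.6
time: 15.9
tool_pos: [462.4, 261.0, 81.8]
tcp_rot: [-67.7, 89.9, 22.1]
ft_force: [-0.1, 0.1, -0.2]
finger_gap: 85.2
[461.99729726 260.92140297  81.53713605]
```

View pics/b2.png

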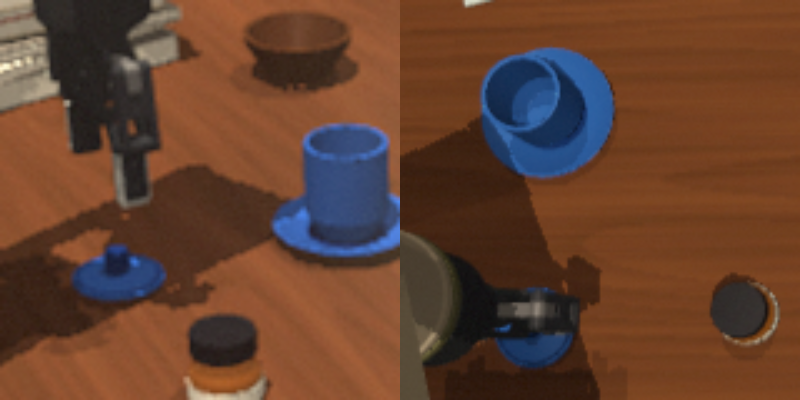

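```bash
python3 - <<'E'
from h import *
t=cv2.imread("pics/b2t.png");
st,m=min(comps(t,"blue"),key=lambda q:np.hypot(q[0][0]+q[0][2]/2-138,q[0][1]+q[0][3]/2-214))
e=ell(m);print(e,onz("top",e[0],14))
l0=cv2.imread("pics/top0.png")
cv2.imwrite("pics/b3.png",np.hstack([cv2.resize(t[180:240,100:160],(400,400),interpolation=cv2.INTER_NEAREST),cv2.resize(l0[281:321,114:154],(400,400),interpolation=cv2.INTER_NEAREST)]))
E
```

```text
((138.03170776367188, 214.1765594482422), (50.41227722167969, 52.6196403503418), 84.49475860595703) [637.93898237 259.38802784  14.        ]
```

View pics/b3.png

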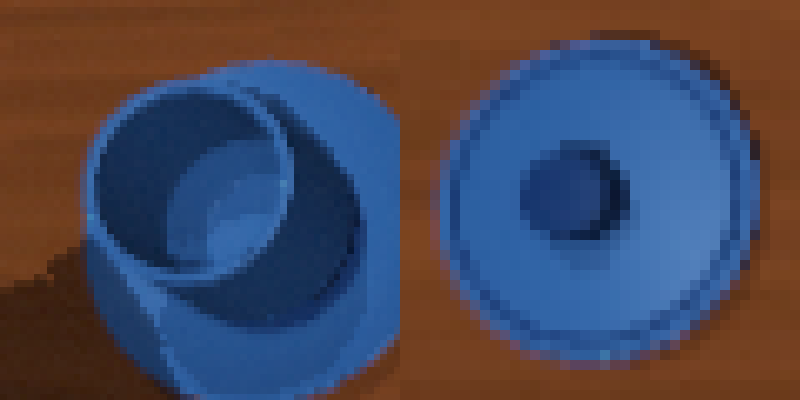

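```bash
python3 - <<'E'
from h import *
print("cup",onz("top",(127.7,207),78),"disc",onz("top",(133.3,300.9),9),"knob",onz("top",(129.75,299.9),29))
l0=cv2.imread("pics/top0.png");s0=cv2.imread("pics/side0.png")
cv2.imwrite("pics/b4.png",np.hstack([cv2.resize(l0[197:237,370:410],(400,400),interpolation=cv2.INTER_NEAREST),cv2.resize(s0[170:210,186:226],(400,400),interpolation=cv2.INTER_NEAREST)]))
E
```

```text
cup [636.99058185 256.99828306  78.        ] disc [460.84065571 264.00104378   9.        ] knob [461.52548728 263.86857126  29.        ]
```

View pics/b4.png

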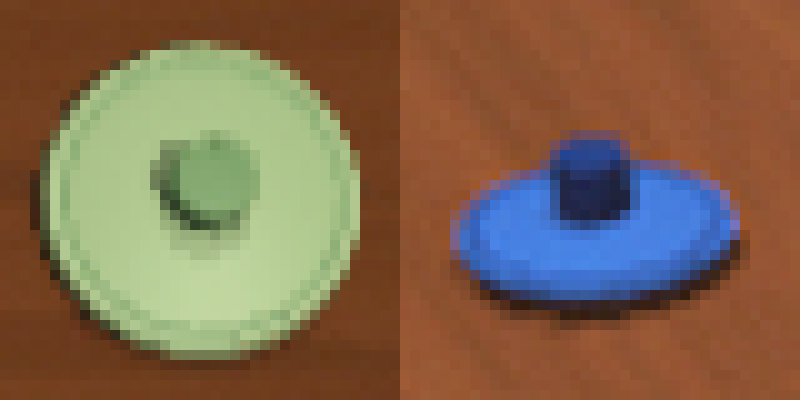

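```bash
python3 -c "
from h import *
print(tri((129.75,299.9),(204.7,184.7)), onz('top',(391.1,213.9),29),onz('top',(389.6,216.6),9))"
python3 -m jog '[[[-0.001,0.003,-0.02],[0,0,0],-0.2],[[-0.001,0.003,-0.04],[0,0,0],-0.2],[[-0.001,0.003,-0.04],[0,0,0],-0.2],[[-0.001,0.003,-0.04],[0,0,0],-0.2],[[-0.001,0.003,-0.04],[0,0,0],-0.2]]' 20
python3 -m jog '[[[0,0,0],[0,0,0],-0.2],[[0,0,0],[0,0,0],-0.2],[[0,0,0],[0,0,0],-0.2]]'
python3 - <<'E'
from h import *
b=snap("side","b5s.png");a=snap("top","b5t.png")
cv2.imwrite("pics/b5.png",np.hstack([cv2.resize(b[150:210,176:236],(400,400),interpolation=cv2.INTER_NEAREST),cv2.resize(a[270:330,100:160],(400,400),interpolation=cv2.INTER_NEAREST)]))
E
```

```text
(array([462.243381  , 264.45002051,  26.83963506]), np.float64(1.1989105935177153)) [ 623.91579976 -256.70917635   29.        ] [ 622.98673721 -256.33262206    9.        ]
time: 16.42
tool_pos: [460.4, 263.9, 41.5]
tcp_rot: [-66.7, 90.0, 23.1]
ft_force: [-0.9, -0.2, 0.2]
finger_gap: 34.3
time: 16.67
tool_pos: [460.5, 264.1, 41.6]
tcp_rot: [-66.9, 89.9, 23.0]
ft_force: [-0.1, 0.3, 0.0]
finger_gap: 34.1
```

View pics/b5.png

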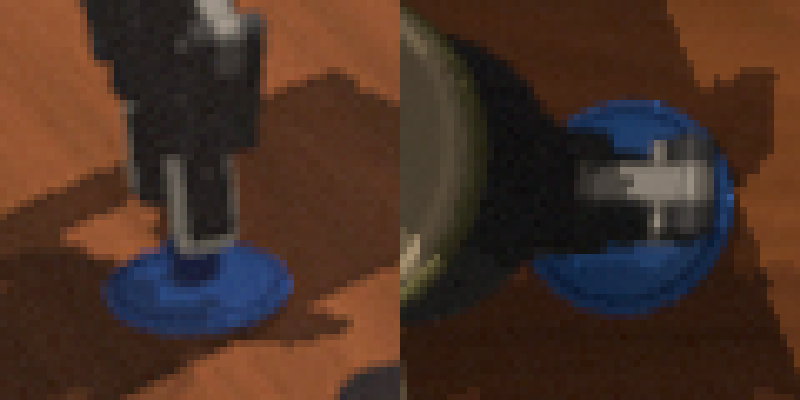

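```bash
python3 -c "
from h import *
for y in (247,242,235):
  for p in ((206.7,187.5),(203,187.5)):
    o,d=ray('side',p);k=(y-o[1])/d[1];print(y,o+k*d)"
```

```text
247 [461.26265232 247.          27.87679375]
247 [452.49192122 247.          30.02238897]
242 [459.61080397 242.          30.60933457]
242 [450.87796991 242.          32.74565899]
235 [457.29821627 235.          34.43489173]
235 [448.61843807 235.          36.55823702]
```

```bash
python3 -m jog '[[[0.0005,0,-0.005],[0,0,0],-0.2],[[0.0005,0,-0.01],[0,0,0],-0.2],[[0.0005,0,-0.0155],[0,0,0],-0.2],[[0.0005,0,-0.0155],[0,0,0],-0.2],[[0.0005,0,-0.0155],[0,0,0],-0.2]]' 20
python3 -m jog '[[[0,0,0],[0,0,0],-0.5],[[0,0,0],[0,0,0],-0.6],[[0,0,0],[0,0,0],-0.7],[[0,0,0],[0,0,0],-1],[[0,0,0],[0,0,0],-1]]' 20
python3 -m jog '[[[0,0,0],[0,0,0],-1],[[0,0,0],[0,0,0],-1],[[0,0,0],[0,0,0],-1]]' 25
python3 - <<'E'
from h import *
b=snap("side","b6s.png")
cv2.imwrite("pics/b6.png",cv2.resize(b[150:210,176:236],(400,400),interpolation=cv2.INTER_NEAREST))
E
```

```text
time: 17.18
tool_pos: [459.5, 263.4, 24.0]
tcp_rot: [114.4, 89.9, -155.8]
ft_force: [-0.2, -0.7, 0.6]
finger_gap: 34.1
time: 17.6
tool_pos: [460.3, 263.8, 25.1]
tcp_rot: [-75.3, 90.0, 14.6]
ft_force: [0.4, 0.0, -1.1]
finger_gap: 16.9
time: 17.85
tool_pos: [460.3, 263.8, 25.0]
tcp_rot: [-87.8, 90.0, 2.0]
ft_force: [0.7, 0.6, -0.9]
finger_gap: 16.7
```

View pics/b6.png

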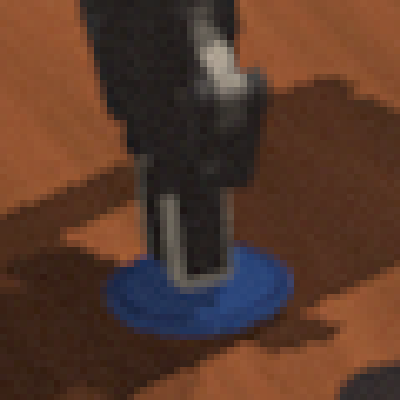

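```bash
python3 -m jog '[[[0,0,0.005],[0,0,0],-1],[[0,0,0.02],[0,0,0],-1],[[0,0,0.04],[0,0,0],-1],[[0,0,0.06],[0,0,0],-1],[[0,0,0.08],[0,0,0],-1]]'
python3 -m jog '[[[0,0,0.015],[0,0,0],-1],[[0.01,0,0.02],[0,0,0],-1],[[0.025,0,0.02],[0,0,0],-1],[[0.045,0,0.02],[0,0,0],-1],[[0.065,0,0.02],[0,0,0],-1]]'
python3 -m jog '[[[0.025,-0.001,0],[0,0,0],-1],[[0.05,-0.003,0],[0,0,0],-1],[[0.075,-0.004,0],[0,0,0],-1],[[0.095,-0.005,0],[0,0,0],-1],[[0.111,-0.006,0],[0,0,0],-1]]'
python3 -m jog '[[[0,0,0],[0,0,0],-1],[[0,0,0],[0,0,0],-1],[[0,0,0],[0,0,0],-1],[[0,0,0],[0,0,0],-1],[[0,0,0],[0,0,0],-1]]'
python3 - <<'E'
from h import *
b=snap("side","b7s.png");a=snap("top","b7t.png")
cv2.imwrite("pics/b7.png",np.hstack([cv2.resize(b[120:200,230:310],(400,400),interpolation=cv2.INTER_NEAREST),cv2.resize(a[170:250,80:160],(400,400),interpolation=cv2.INTER_NEAREST)]))
E
```

```text
time: 18.32
tool_pos: [459.9, 263.7, 106.0]
tcp_rot: [110.0, 90.0, -160.2]
ft_force: [-0.5, 1.1, 0.0]
finger_gap: 16.4
time: 18.73
tool_pos: [525.9, 263.9, 125.7]
tcp_rot: [-64.6, 90.0, 25.3]
ft_force: [1.0, 0.3, -0.8]
finger_gap: 16.7
time: 19.15
tool_pos: [637.7, 257.4, 125.1]
tcp_rot: [-93.1, 90.0, -3.3]
ft_force: [0.3, -0.3, -0.3]
finger_gap: 16.5
time: 19.57
tool_pos: [635.4, 258.0, 125.1]
tcp_rot: [90.2, 90.0, -179.9]
ft_force: [-0.0, 0.1, -0.6]
finger_gap: 16.3
```

View pics/b7.png

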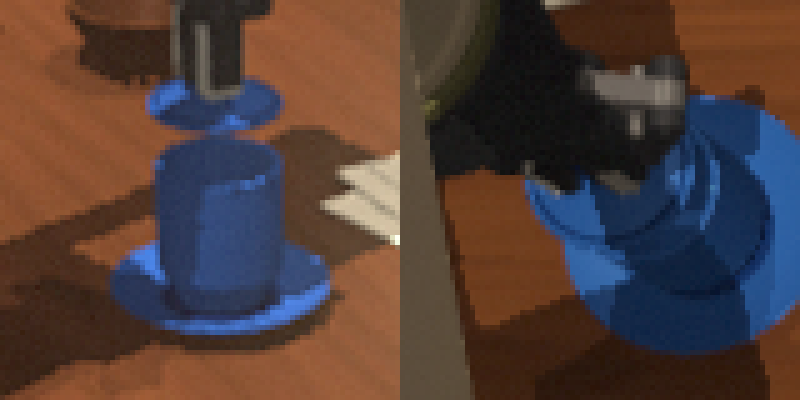

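```bash
python3 -m jog '[[[0.001,-0.0005,-0.005],[0,0,0],-1],[[0.0015,-0.0005,-0.01],[0,0,0],-1],[[0.0015,-0.0005,-0.015],[0,0,0],-1],[[0.0015,-0.0005,-0.018],[0,0,0],-1],[[0.0015,-0.0005,-0.018],[0,0,0],-1]]'
python3 -m jog '[[[0,0,0],[0,0,0],-1],[[0,0,0],[0,0,0],-1],[[0,0,0],[0,0,0],-1],[[0,0,0],[0,0,0],-1],[[0,0,0],[0,0,0],-1]]'
python3 - <<'E'
from h import *
b=snap("side","b8s.png")
cv2.imwrite("pics/b8.png",cv2.resize(b[120:200,230:310],(560,560),interpolation=cv2.INTER_NEAREST))
E
```

```text
time: 20.08
tool_pos: [636.8, 256.9, 105.2]
tcp_rot: [107.3, 89.9, -162.9]
ft_force: [-0.0, 0.4, -0.7]
finger_gap: 17.1
time: 20.5
tool_pos: [637.9, 257.3, 107.3]
tcp_rot: [-69.3, 90.0, 20.5]
ft_force: [-0.9, 0.7, -0.9]
finger_gap: 16.6
```

View pics/b8.png

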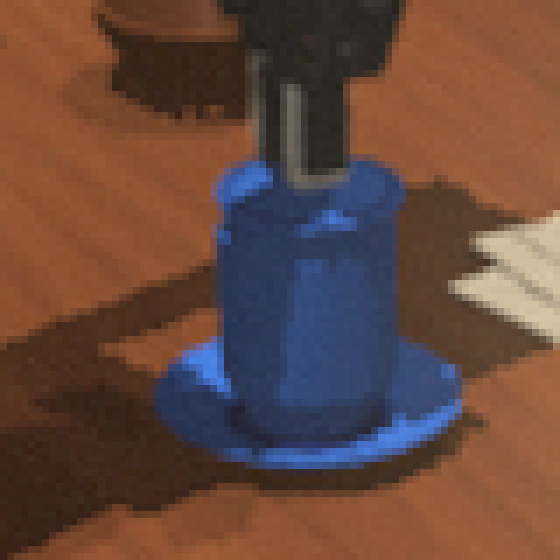

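```bash
python3 -m jog '[[[-0.001,0,-0.003],[0,0,0],-1],[[-0.001,0,-0.005],[0,0,0],-1],[[-0.001,0,-0.007],[0,0,0],-1],[[-0.001,0,-0.007],[0,0,0],-1],[[-0.001,0,-0.007],[0,0,0],-1]]'
python3 -m jog '[[[0,0,0],[0,0,0],-1],[[0,0,0],[0,0,0],-1],[[0,0,0],[0,0,0],-1],[[0,0,-0.001],[0,0,0],-1],[[0,0,-0.001],[0,0,0],-1]]'
python3 -m jog '[[[0,0,-0.001],[0,0,0],-1],[[0,0,-0.001],[0,0,0],-1],[[0,0,-0.001],[0,0,0],-1]]'
```

```text
time: 20.97
tool_pos: [636.5, 257.2, 99.5]
tcp_rot: [110.3, 90.0, -159.8]
ft_force: [-0.6, -0.7, -0.6]
finger_gap: 16.8
time: 21.38
tool_pos: [636.7, 257.3, 98.8]
tcp_rot: [95.9, 90.0, -174.2]
ft_force: [0.1, 0.7, -0.7]
finger_gap: 16.5
time: 21.63
tool_pos: [636.6, 257.2, 97.8]
tcp_rot: [106.8, 90.0, -163.4]
ft_force: [0.3, -0.5, -0.1]
finger_gap: 16.9
```

```bash
python3 -m jog '[[[0,0,-0.001],[0,0,0],-1],[[0,0,-0.001],[0,0,0],-1],[[0,0,-0.001],[0,0,0],-1]]'
python3 -m jog '[[[0,0,-0.001],[0,0,0],-1],[[0,0,-0.001],[0,0,0],-1],[[0,0,-0.001],[0,0,0],-1]]'
python3 - <<'E'
from h import *
b=snap("side","b9s.png");print(r.sense()["ft_force"])
cv2.imwrite("pics/b9.png",cv2.resize(b[120:200,230:310],(560,560),interpolation=cv2.INTER_NEAREST))
E
```

```text
time: 21.88
tool_pos: [636.8, 257.3, 97.1]
tcp_rot: [-74.1, 90.0, 15.7]
ft_force: [0.4, -0.8, 0.3]
finger_gap: 16.3
time: 22.13
tool_pos: [637.2, 257.4, 97.1]
tcp_rot: [-74.1, 89.9, 15.7]
ft_force: [-1.5, -0.3, 5.2]
finger_gap: 16.6
[-1.19409158 -1.35839244  5.16446957]
```

View pics/b9.png

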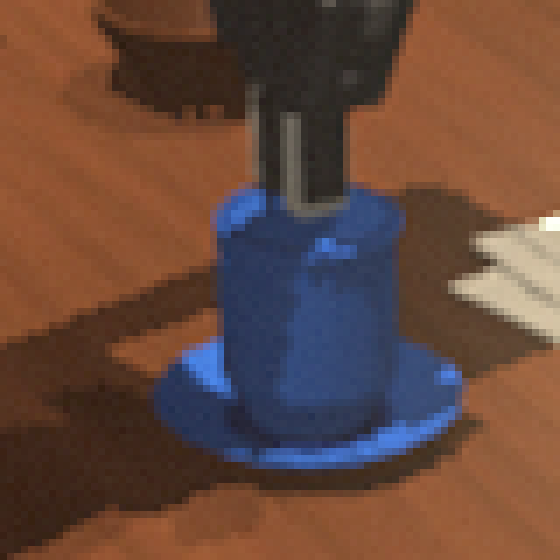

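```bash
python3 -m jog '[[[0,0,0.001],[0,0,0],-0.6],[[0,0,0.001],[0,0,0],-0.4],[[0,0,0.001],[0,0,0],-0.2],[[0,0,0.001],[0,0,0],0],[[0,0,0.001],[0,0,0],0]]'
python3 -m jog '[[[0,0,0.01],[0,0,0],0],[[0,0,0.03],[0,0,0],0],[[0,0,0.05],[0,0,0],0],[[-0.02,0,0.06],[0,0,0],0],[[-0.05,-0.02,0.06],[0,0,0],0]]'
python3 -m jog '[[[-0.03,-0.03,0],[0,0,0],0],[[-0.06,-0.06,0],[0,0,0],0],[[-0.09,-0.09,0],[0,0,0],0],[[-0.12,-0.12,0],[0,0,0],0],[[-0.13,-0.13,0],[0,0,0],0]]'
python3 - <<'E'
from h import *
b=snap("side","c1s.png");a=snap("top","c1t.png")
cv2.imwrite("pics/c1.png",np.hstack([cv2.resize(b[120:200,230:310],(400,400),interpolation=cv2.INTER_NEAREST),cv2.resize(a[170:250,90:170],(400,400),interpolation=cv2.INTER_NEAREST)]))
E
```

```text
time: 22.6
tool_pos: [636.6, 257.2, 96.7]
tcp_rot: [114.9, 90.0, -155.3]
ft_force: [0.1, -0.0, 0.4]
finger_gap: 42.6
time: 23.02
tool_pos: [589.6, 240.0, 161.8]
tcp_rot: [-64.8, 89.5, 25.1]
ft_force: [0.8, 0.0, 0.9]
finger_gap: 42.7
time: 23.43
tool_pos: [453.4, 104.9, 156.7]
tcp_rot: [123.6, 89.9, -146.6]
ft_force: [0.2, -0.3, -0.4]
finger_gap: 42.6
```

View pics/c1.png

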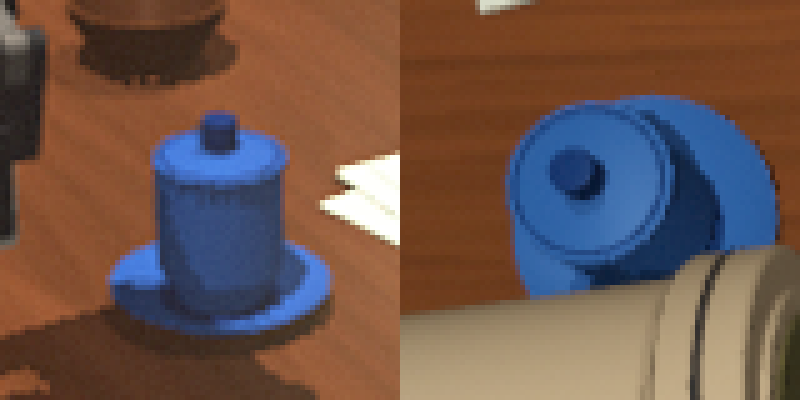

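```bash
python3 -m jog '[[[0.008,-0.018,0],[0,0,0],0],[[0.022,-0.045,0],[0,0,0],0],[[0.036,-0.075,0],[0,0,0],0],[[0.05,-0.105,0],[0,0,0],0],[[0.064,-0.135,0],[0,0,0],0]]'
python3 -m jog '[[[0.014,-0.03,0],[0,0,0],0],[[0.028,-0.06,0],[0,0,0],0],[[0.042,-0.09,0],[0,0,0],0],[[0.056,-0.12,0],[0,0,0],0],[[0.07,-0.15,0],[0,0,0],0]]'
python3 -m jog '[[[0.014,-0.03,0],[0,0,0],0],[[0.028,-0.06,0],[0,0,0],0],[[0.036,-0.076,-0.02],[0,0,0],0],[[0.036,-0.076,-0.05],[0,0,0],0],[[0.036,-0.076,-0.08],[0,0,0],0]]'
python3 -m jog '[[[0,0,-0.005],[0,0,0],-0.2],[[0,0,-0.01],[0,0,0],-0.2],[[0,0,-0.01],[0,0,0],-0.2],[[0,0,-0.01],[0,0,0],-0.2],[[0,0,-0.01],[0,0,0],-0.2]]'
```

```text
time: 23.95
tool_pos: [522.2, -28.7, 158.0]
tcp_rot: [-90.8, 89.9, -0.9]
ft_force: [0.2, 0.5, 0.3]
finger_gap: 42.4
time: 24.37
tool_pos: [592.3, -179.1, 157.5]
tcp_rot: [-99.0, 89.9, -9.1]
ft_force: [0.8, 0.4, 0.6]
finger_gap: 42.6
time: 24.78
tool_pos: [629.2, -255.8, 77.8]
tcp_rot: [-114.2, 89.7, -24.4]
ft_force: [-0.8, -0.3, -0.8]
finger_gap: 42.7
time: 25.2
tool_pos: [628.4, -254.2, 69.8]
tcp_rot: [-115.5, 89.8, -25.6]
ft_force: [0.5, 0.1, 0.7]
finger_gap: 33.8
```

```bash
python3 -m jog '[[[-0.005,-0.002,0],[0,0,0],-0.2],[[-0.005,-0.002,-0.012],[0,0,0],-0.2],[[-0.005,-0.002,-0.025],[0,0,0],-0.2],[[-0.005,-0.002,-0.025],[0,0,0],-0.2],[[-0.005,-0.002,-0.025],[0,0,0],-0.2]]'
python3 -m jog '[[[0,0,0],[0,0,0],-0.2],[[0,0,0],[0,0,0],-0.2],[[0,0,0],[0,0,0],-0.2],[[0,0,0],[0,0,0],-0.2],[[0,0,0],[0,0,0],-0.2]]'
python3 - <<'E'
from h import *
b=snap("side","c2s.png");a=snap("top","c2t.png")
cv2.imwrite("pics/c2.png",np.hstack([cv2.resize(b[240:320,352:432],(400,400),interpolation=cv2.INTER_NEAREST),cv2.resize(a[180:260,350:430],(400,400),interpolation=cv2.INTER_NEAREST)]))
E
```

```text
time: 25.62
tool_pos: [620.0, -255.0, 39.5]
tcp_rot: [63.0, 89.8, 152.8]
ft_force: [0.3, -1.3, -0.5]
finger_gap: 34.5
time: 26.03
tool_pos: [622.0, -255.9, 42.4]
tcp_rot: [-116.6, 90.0, -26.7]
ft_force: [-0.3, 0.3, -0.0]
finger_gap: 34.0
```

View pics/c2.png

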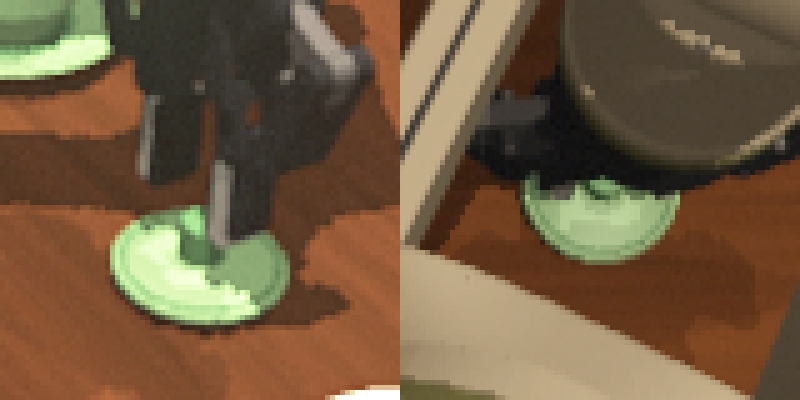

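```bash
python3 -m jog '[[[0.0005,-0.0005,-0.006],[0,0,0],-0.2],[[0.0005,-0.0005,-0.012],[0,0,0],-0.2],[[0.0005,-0.0005,-0.0165],[0,0,0],-0.2],[[0.0005,-0.0005,-0.0165],[0,0,0],-0.2],[[0.0005,-0.0005,-0.0165],[0,0,0],-0.2]]' 20
python3 -m jog '[[[0,0,0],[0,0,0],-0.2],[[0,0,0],[0,0,0],-0.2],[[0,0,0],[0,0,0],-0.2],[[0,0,0],[0,0,0],-0.2],[[0,0,0],[0,0,0],-0.2]]'
python3 -m jog '[[[0,0,0],[0,0,0],-0.5],[[0,0,0],[0,0,0],-0.6],[[0,0,0],[0,0,0],-0.7],[[0,0,0],[0,0,0],-1],[[0,0,0],[0,0,0],-1]]' 20
python3 -m jog '[[[0,0,0],[0,0,0],-1],[[0,0,0],[0,0,0],-1],[[0,0,0],[0,0,0],-1]]' 25
```

```text
time: 26.55
tool_pos: [621.5, -255.9, 24.4]
tcp_rot: [63.0, 89.9, 152.9]
ft_force: [0.1, -0.1, -0.2]
finger_gap: 34.1
time: 26.97
tool_pos: [622.3, -256.3, 25.7]
tcp_rot: [-117.5, 90.0, -27.7]
ft_force: [0.5, 0.1, -0.6]
finger_gap: 34.2
time: 27.38
tool_pos: [622.3, -256.3, 25.7]
tcp_rot: [-108.0, 90.0, -18.1]
ft_force: [-1.1, 0.1, 2.7]
finger_gap: 16.6
time: 27.63
tool_pos: [622.3, -256.3, 25.6]
tcp_rot: [-123.1, 90.0, -33.2]
ft_force: [-1.3, 0.1, 3.2]
finger_gap: 16.7
```

```bash
python3 -m jog '[[[0,0,0.005],[0,0,0],-1],[[0,0,0.02],[0,0,0],-1],[[0,0,0.04],[0,0,0],-1],[[0,0,0.06],[0,0,0],-1],[[0,0,0.08],[0,0,0],-1]]'
python3 -m jog '[[[0,0,0.015],[0,0,0],-1],[[0.002,0.01,0.02],[0,0,0],-1],[[0.005,0.03,0.02],[0,0,0],-1],[[0.008,0.05,0.02],[0,0,0],-1],[[0.012,0.075,0.02],[0,0,0],-1]]'
python3 -m jog '[[[0.004,0.025,0],[0,0,0],-1],[[0.008,0.05,0],[0,0,0],-1],[[0.012,0.075,0],[0,0,0],-1],[[0.015,0.092,0],[0,0,0],-1],[[0.0163,0.101,0],[0,0,0],-1]]'
python3 -m jog '[[[0,0,0],[0,0,0],-1],[[0,0,0],[0,0,0],-1],[[0,0,0],[0,0,0],-1],[[0,0,0],[0,0,0],-1],[[0,0,0],[0,0,0],-1]]'
python3 - <<'E'
from h import *
b=snap("side","d1s.png");a=snap("top","d1t.png")
cv2.imwrite("pics/d1.png",np.hstack([cv2.resize(b[170:270,302:402],(400,400),interpolation=cv2.INTER_NEAREST),cv2.resize(a[150:250,250:350],(400,400),interpolation=cv2.INTER_NEAREST)]))
E
```

```text
time: 28.05
tool_pos: [622.2, -256.2, 107.4]
tcp_rot: [-118.2, 90.0, -28.3]
ft_force: [-0.0, 0.0, -0.4]
finger_gap: 16.6
time: 28.47
tool_pos: [633.8, -180.6, 125.2]
tcp_rot: [79.2, 90.0, 169.0]
ft_force: [0.4, 0.2, -1.1]
finger_gap: 16.5
time: 28.88
tool_pos: [650.3, -76.9, 124.9]
tcp_rot: [44.4, 89.9, 134.4]
ft_force: [0.7, 0.4, -0.8]
finger_gap: 16.1
time: 29.3
tool_pos: [650.3, -81.5, 125.4]
tcp_rot: [147.5, 90.0, -122.7]
ft_force: [-0.5, -0.2, -0.5]
finger_gap: 16.3
```

View pics/d1.png

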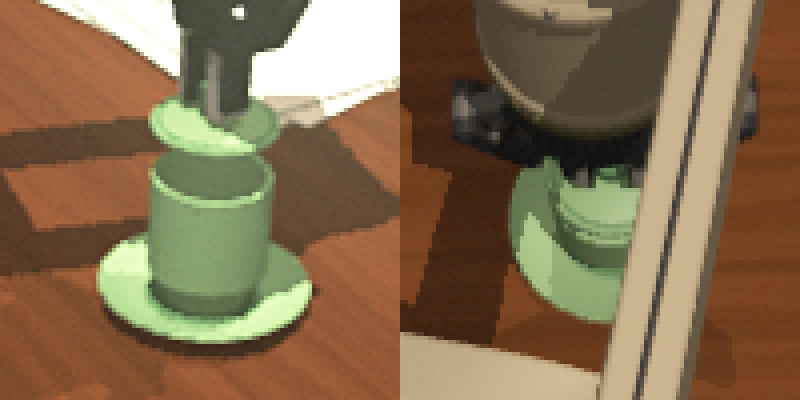

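```bash
python3 -m jog '[[[0,0.0005,-0.005],[0,0,0],-1],[[0,0.0005,-0.01],[0,0,0],-1],[[0,0.0005,-0.015],[0,0,0],-1],[[0,0.0005,-0.018],[0,0,0],-1],[[0,0.0005,-0.018],[0,0,0],-1]]'
python3 -m jog '[[[0,0,0],[0,0,0],-1],[[0,0,0],[0,0,0],-1],[[0,0,0],[0,0,0],-1],[[0,0,0],[0,0,0],-1],[[0,0,0],[0,0,0],-1]]'
python3 - <<'E'
from h import *
b=snap("side","d2s.png")
cv2.imwrite("pics/d2.png",cv2.resize(b[170:270,302:402],(600,600),interpolation=cv2.INTER_NEAREST))
E
```

```text
time: 29.82
tool_pos: [649.6, -79.5, 105.8]
tcp_rot: [78.7, 89.9, 168.5]
ft_force: [-0.4, -0.1, 0.2]
finger_gap: 16.6
time: 30.23
tool_pos: [650.7, -79.8, 107.8]
tcp_rot: [-100.2, 90.0, -10.3]
ft_force: [0.2, 0.2, -0.2]
finger_gap: 17.0
```

View pics/d2.png

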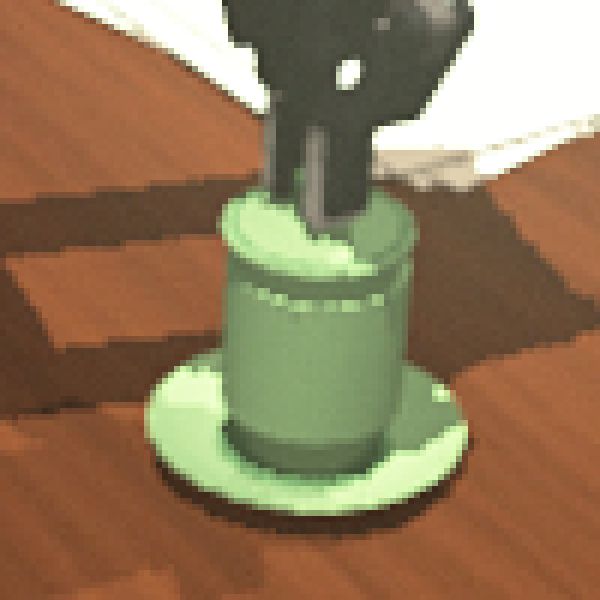

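```bash
python3 -m jog '[[[0,0,-0.003],[0,0,0],-1],[[0,0,-0.005],[0,0,0],-1],[[0,0,-0.007],[0,0,0],-1],[[0,0,-0.007],[0,0,0],-1],[[0,0,-0.007],[0,0,0],-1]]'
python3 -m jog '[[[0,0,0],[0,0,0],-1],[[0,0,0],[0,0,0],-1],[[0,0,0],[0,0,0],-1],[[0,0,-0.001],[0,0,0],-1],[[0,0,-0.001],[0,0,0],-1]]'
python3 -m jog '[[[0,0,-0.001],[0,0,0],-1],[[0,0,-0.001],[0,0,0],-1],[[0,0,-0.001],[0,0,0],-1]]'
python3 -m jog '[[[0,0,-0.001],[0,0,0],-1],[[0,0,-0.001],[0,0,0],-1],[[0,0,-0.001],[0,0,0],-1]]'
```

```text
time: 30.7
tool_pos: [650.2, -79.7, 100.0]
tcp_rot: [75.0, 90.0, 164.8]
ft_force: [-0.2, 0.4, -0.1]
finger_gap: 16.5
time: 31.12
tool_pos: [650.5, -79.7, 99.4]
tcp_rot: [109.6, 90.0, -160.6]
ft_force: [0.4, -0.4, -0.2]
finger_gap: 16.7
time: 31.37
tool_pos: [650.4, -79.7, 98.3]
tcp_rot: [83.2, 90.0, 173.1]
ft_force: [-0.7, 0.6, -1.7]
finger_gap: 16.1
time: 31.62
tool_pos: [650.7, -79.8, 97.7]
tcp_rot: [-104.5, 90.0, -14.7]
ft_force: [0.7, -0.4, 1.4]
finger_gap: 16.7
```

Seated (97.7 = 25.7 + 72). Release and retreat clear.

```bash
python3 -m jog '[[[0,0,0],[0,0,0],-0.6],[[0,0,0.001],[0,0,0],-0.4],[[0,0,0.001],[0,0,0],-0.2],[[0,0,0.001],[0,0,0],0],[[0,0,0.001],[0,0,0],0]]'
python3 -m jog '[[[0,0,0.01],[0,0,0],0],[[0,0,0.03],[0,0,0],0],[[0,0,0.055],[0,0,0],0],[[0,0,0.08],[0,0,0],0],[[0,0,0.1],[0,0,0],0]]'
python3 -m jog '[[[-0.03,0.01,0],[0,0,0],0],[[-0.06,0.03,0],[0,0,0],0],[[-0.09,0.05,0],[0,0,0],0],[[-0.12,0.07,0],[0,0,0],0],[[-0.15,0.09,0],[0,0,0],0]]'
python3 -m jog '[[[-0.03,0,0],[0,0,0],0],[[-0.06,0,0],[0,0,0],0],[[-0.09,0,0],[0,0,0],0],[[-0.11,0,0],[0,0,0],0],[[-0.12,0,0],[0,0,0],0]]'
python3 - <<'E'
from h import *
b=snap("side","e1s.png");a=snap("top","e1t.png")
cv2.imwrite("pics/e1.png",np.hstack([cv2.resize(b[170:270,302:402],(400,400),interpolation=cv2.INTER_NEAREST),cv2.resize(a[150:250,250:350],(400,400),interpolation=cv2.INTER_NEAREST)]))
E
```

```text
time: 32.03
tool_pos: [650.5, -79.7, 98.4]
tcp_rot: [81.3, 90.0, 171.1]
ft_force: [-0.4, 0.2, -0.0]
finger_gap: 43.0
time: 32.45
tool_pos: [651.0, -79.8, 201.5]
tcp_rot: [-101.0, 89.9, -11.2]
ft_force: [0.6, -0.3, -0.4]
finger_gap: 42.5
time: 32.87
tool_pos: [499.2, 10.9, 199.1]
tcp_rot: [-90.4, 90.0, -0.6]
ft_force: [-0.0, 0.5, 1.0]
finger_gap: 43.0
time: 33.28
tool_pos: [378.6, 10.4, 199.1]
tcp_rot: [-103.1, 90.0, -13.2]
ft_force: [-0.4, 0.9, -0.0]
finger_gap: 42.5
```

View pics/e1.png

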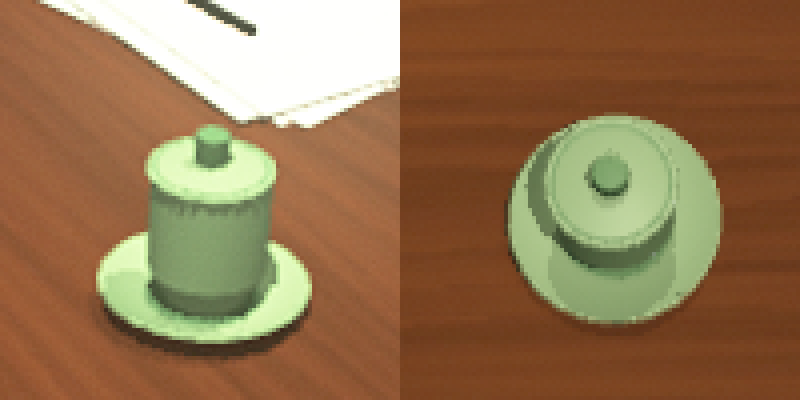

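View pics/e1t.png

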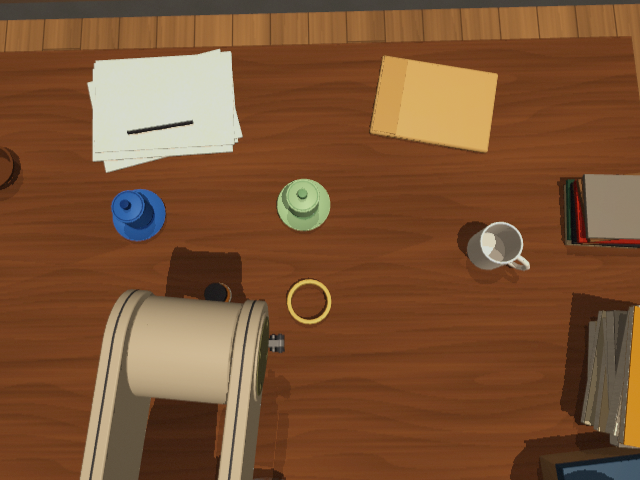

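View pics/e1s.png

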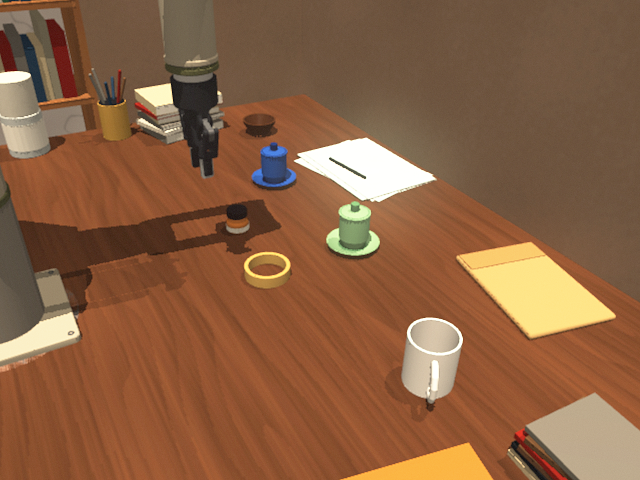

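```bash
python3 - <<'E'
from h import *
print(onz("top",(301.8,192.2),101),onz("top",(124.5,203.9),101))
t=cv2.imread("pics/e1t.png")
for c in("blue","green"):
  for st,m in comps(t,c): print(c,ell(m)[0],onz("top",ell(m)[0],14))
s=r.sense();print(s["time"],s["qd"].round(2))
E
python3 -m jog '[[[0,0,0],[0,0,0],0],[[0,0,0],[0,0,0],0],[[0,0,0],[0,0,0],0],[[0,0,0],[0,0,0],0],[[0,0,0],[0,0,0],0]]'
python3 -c "
from bench import order
print(order.hand_in())"
```

```text
[652.58577341 -80.16015335 101.        ] [637.1826468  254.56721073 101.        ]
blue (137.66854858398438, 213.8672332763672) [638.60669159 260.16167587  14.        ]
green (303.2275085449219, 204.1962890625) [651.64516458 -80.07708818  14.        ]
33.3833 [-0.05  3.34 -2.59  0.05 -1.91  0.34]
time: 33.8
tool_pos: [380.7, 10.2, 198.3]
tcp_rot: [84.6, 90.0, 174.4]
ft_force: [0.5, 0.0, 0.8]
finger_gap: 42.5
the job is handed in; nothing more can be done
None
```

I stood both cups on the saucers of their own glaze, put the matching lids on, moved the arm clear and handed the job in at 33.8 s. No verdict came back.

| | Green set | Blue set |
|---|---|---|
| Cup to saucer centre | about 0.5 mm | about 1–2.5 mm |
| Lid to cup centre | about 1 mm | about 2.4 mm |

- **Lids:** both made contact at 72 mm above their table grasp height, which is fully seated. They look level in both cameras.
- **Bystanders:** the mug, ink jar and tape look unmoved. I judged this by eye only.
- **Saucers:** green reads 0.1 mm from its start. Blue reads about 2.5 mm off, but the cup overhangs its outline, which biases the ellipse fit.
- **Disagreements:** the side camera read the saucers, cups and lids about 2–6 mm off the top camera sideways, and the green cup rim more (about 10–15 mm). It also put heights about 2–4 mm low, and 11 mm low for the green cup's rim, where the ellipse fit was poor. I took positions from the top camera.
- **Gripper reading:** the lid knobs measured about 16.5 mm instead of 18, but both lids held without slipping.

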